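# Transfer driver modules from programming dock to burn-in rack in reverse order

### The arm

A 6-joint arm with a two-finger parallel gripper is mounted at the origin on the work surface. World frame = base frame: x ahead of the robot, y to its left, z up, the work surface at z = 0. Lengths are in m, angles in rad, forces in N, time in s.
With the tool pointing down it reaches from about 0.3 to 0.775 m from the base axis. Payload 14.6 kg.
Tool frame: the origin (TCP) lies on the centre line of the jaws, within the pads' length; the fingertips stand ctrl.tcp_to_tips ahead of it and the grasp point (between the pads) lies 2 mm behind it (ctrl.tcp_to_tips is the distance from the TCP to the fingertips, in m); z points along the fingers, y is the line along which they close (so a half turn about z gives the same grasp; the last joint's range is limited). The gripper opens to 94 mm and grips with 3 to 60 N. Pads are 16 mm wide; open, the fingers measure 119 mm over their backs; the gripper's body (75 mm by 177 mm) begins 78 mm behind the grasp point.
Start: joints at [-0.067, 0.3, 1.521, -0, 1.321, -0.067], TCP at [0.55, -0, 0.222] pointing down, gripper open.
Joint ranges: [-3.03, 3.03], [-0.79, 2.21], [0.23, 2.52], [-1.04, 4.18], [0, 3.07], [-2.55, 2.55]. Speed limits (rad/s): [2.22, 2.22, 2.57, 3.14, 3.14, 3.14].

### API

Orientations are given as [roll, pitch, yaw] about the fixed x, y, z axes, in that order (R = Rz(yaw) Ry(pitch) Rx(roll)).
In Python, from station import telemetry, viewer, hand_in, ctrl gives the robot as it stands.
- The arm moves only by the tool step_arm, never from a script. Its argument "plan" is a list of rows, each an object of numbers: "dx", "dy", "dz": the shift along the tool's x, y, z scaled (see below); "rx", "ry", "rz": the turn, a rotation vector about the tool's x, y, z scaled (see below); "claw": the closure, from 0 (fully open) to 1 (shut). In form: [{"dx": .., "dy": .., "dz": .., "rx": .., "ry": .., "rz": .., "claw": ..}, ...]. A call has 1 to 10 rows; each row shifts and turns the commanded pose from where the row before left it, along the tool's axes as they then stand; what a row does not reach is not made up. The controller multiplies each number of a shift by 0.1 m and each number of a turn by 90 degrees. A row lasts 1/10 s, in which the tool goes at most 50 mm and 8.59 degrees, less where a joint would pass 70% of its speed; a pose out of reach is approached as far as the arm can. A call with a number of a shift or a turn outside -1 to 1 is refused whole. A call with a gripper value outside its range is refused whole. The fingers move at their own pace and stop on an object; "grip_force" is the grip in N (left out, the last holds). Time passes only in rows, so rows that do not move let the fingers close. It gives the time, the measured TCP pose, the force, the opening and the grip force at its end, in the units of the state.
- telemetry.get_obs(): the state, without advancing time (a new reading comes with each control period).
- viewer.camera(name): name is "scene" or "side" or "wrist"; returns a dict with "img" (480x640x3 uint8, red, green, blue), "z_map" (480x640 float32, m along the optical axis (not along the pixel's ray), 0 where there is no reading), "fx", "fy", "cx", "cy" (pixels), "dist" ([k1, k2, p1, p2, k3] as OpenCV has them; the pictures are not rectified), "R" (3x3) and "t" (3): a world point X has camera coordinates R X + t; the wrist camera has in their place "tool_from_camera" (4x4, takes a point from camera to tool coordinates, whose origin is the TCP and whose axes are the flange's). Camera axes: x right, y down, z forward; pixel columns grow to the right and rows downward; lengths in m; the calibration is good to about 2 mm. A picture is of the moment at which its call begins: read the wrist's pose just before it.
- hand_in(): hands the job in; it is judged then, once.
Trained networks look in a picture, given as the dict that the camera call returned (one of the last four; its "shot" number tells which), for a name from the list of things; names that differ only in an ending like _2 or _b are one class to them, and where a whole thing is asked for, a point or a joint stands for the part that bears it (a point fixed in the world has none). Each returns a list of dicts, best first, with "score" (0 to 1); they miss things now and then, are a little off and sometimes report something else, mostly with a low value. They report only what shows in the picture. A call takes as long as a camera call. They do not tell look-alikes from the thing itself.
- viewer.recognise(target, picture): "rect" ([left, top, right, bottom] in pixels, round what is visible of it).
The state is a dict: "time_s": time; "qpos": joint angles; "joint_vel": joint speeds; "tau": joint torques, N m; "ee_pos": TCP position; "eef_rot": TCP orientation; "force": force on the tool from outside, world axes, zero at the start; "moment": the same for the moment, N m; "grip_width": finger opening in m; "grip_force": force on a finger pad.
Only numpy, scipy, OpenCV 4.12 (cv2) and the standard library are available. Lean on these libraries where they do the work, as an engineer would, in place of code of your own. Each camera call takes 0.05 s, during which the arm holds its last target. There are 200 camera calls.

### The job

Move the four driver modules from the black programming dock to the empty grey burn-in rack in reverse order: seen from the robot, the module now at the dock's left end goes into the rack's right-end pocket, the next one beside it, and so on, until the dock's right-end module stands in the rack's left-end pocket. Set each one down gently (never drop it), upright and fully down on its pocket's floor, and let go. Leave the stand with the green circuit board where it is.

Things in the scene. Friction and masses are not known exactly. Their poses are not given: they have to be found in the camera images.
- module_red: Loose driver module with a red cap: upright flat-sided block 28 (x) by 40 (y) by 70 mm (z, up), about 140 g; the cap is its top 22 mm, below it a green board and grey fins. Origin: centre of its underside. Grip from above across the 28 mm, down to 30 mm below its top. Either way round will do. Starts in the bay with the red tag, some 40 mm of it above the bay's walls.
- module_yellow: Loose driver module with a yellow cap: upright flat-sided block 28 (x) by 40 (y) by 70 mm (z, up), about 140 g; the cap is its top 22 mm, below it a green board and grey fins. Origin: centre of its underside. Grip from above across the 28 mm, down to 30 mm below its top. Either way round will do. Starts in the bay with the yellow tag, some 40 mm of it above the bay's walls.
- module_blue: Loose driver module with a blue cap: upright flat-sided block 28 (x) by 40 (y) by 70 mm (z, up), about 140 g; the cap is its top 22 mm, below it a green board and grey fins. Origin: centre of its underside. Grip from above across the 28 mm, down to 30 mm below its top. Either way round will do. Starts in the bay with the blue tag, some 40 mm of it above the bay's walls.
- module_white: Loose driver module with a white cap: upright flat-sided block 28 (x) by 40 (y) by 70 mm (z, up), about 140 g; the cap is its top 22 mm, below it a green board and grey fins. Origin: centre of its underside. Grip from above across the 28 mm, down to 30 mm below its top. Either way round will do. Starts in the bay with the white tag, some 40 mm of it above the bay's walls.
- bay_red: Fixed black bay of the dock, red tag block (26 mm high) on its front. The four bays stand in one row along y, 62 mm apart, on an 8 mm plate; their order varies. Pocket 44 (x) by 55 mm (y) inside, floor 4 mm and wall top 34 mm above its origin. Origin: centre of its underside; x away from the robot, y to the left along the row as the robot sees it, z up.
- bay_yellow: Fixed black bay of the dock, yellow tag block (26 mm high) on its front. The four bays stand in one row along y, 62 mm apart, on an 8 mm plate; their order varies. Pocket 44 (x) by 55 mm (y) inside, floor 4 mm and wall top 34 mm above its origin. Origin: centre of its underside; x away from the robot, y to the left along the row as the robot sees it, z up.
- bay_blue: Fixed black bay of the dock, blue tag block (26 mm high) on its front. The four bays stand in one row along y, 62 mm apart, on an 8 mm plate; their order varies. Pocket 44 (x) by 55 mm (y) inside, floor 4 mm and wall top 34 mm above its origin. Origin: centre of its underside; x away from the robot, y to the left along the row as the robot sees it, z up.
- bay_white: Fixed black bay of the dock, white tag block (26 mm high) on its front. The four bays stand in one row along y, 62 mm apart, on an 8 mm plate; their order varies. Pocket 44 (x) by 55 mm (y) inside, floor 4 mm and wall top 34 mm above its origin. Origin: centre of its underside; x away from the robot, y to the left along the row as the robot sees it, z up.
- rack: Fixed grey burn-in rack, empty, beside the dock (either side): 56 (x) by 254 (y) by 36 mm high, four pockets in a row, centres at x = 0, y = 93, 31, -31, -93 mm, each 44 by 56 mm (y) inside, floor 6 mm and wall top 36 mm above the origin. Origin: centre of its underside; x away from the robot, y to the left along the row as the robot sees it, z up. Its yaw varies by 0.25 rad.
- board_stand: Loose bystander: a black weighted round foot (68 mm across) on a stem, holding a small tilted green circuit board; 100 mm high, 400 g, beyond the two racks. Origin: centre of its underside. Leave it alone.
There are look-alikes about, which are no part of the job. Leave any orange look-alike of the module_red alone.

How it is judged:
By the outcome, as a careful person would: the job done as asked, in the order asked, and still so for the second after the job is handed in, with the robot touching nothing.
It also fails if it takes over 120 s, if anything falls off the work surface, if the arm or the gripper's body presses on something with over 40 N, if the wrist force passes 120 N, or if a joint passes its speed limit or range.

## Working session

There is one attempt and no reset: what is moved stays moved. The work goes in short steps, Python scripts to look and compute and a tool call to move; the robot and the scene stay as the last step left them, time stands still between calls to the robot, and variables do not carry over. Pictures are saved under pics/ and viewed, at most 14 in all, crops included, and the job is handed in when it is done.

Besides the shell and the picture viewer there is one more tool, called after ">>>" by a JSON object that holds its "fn" and its "kwargs", one argument or row to a line. step_arm: Moves the arm, as the interface text tells. Shifts and turns lie within -1 to 1; 1 stands for 0.1 m of shift or 90 degrees of turn. Its arguments: {"type":"object","properties":{"plan":{"type":"array"},"grip_force":{"type":"number"}},"required":["plan"]}

```bash
mkdir -p pics; ls
python3 - <<'E'
from station import telemetry, viewer, ctrl
import cv2, numpy as np, pickle
print(telemetry.get_obs()); print(ctrl.tcp_to_tips)
for n in ("scene","side"):
    p=viewer.camera(n); cv2.imwrite(f"pics/{n}0.png",p["img"][...,::-1]); pickle.dump(p,open(n+".pkl","wb"))
    print(n,p["fx"],p["dist"],p["R"],p["t"])
E
```

```text
pics
{'time_s': 0.0, 'qpos': array([-6.65934153e-02,  3.00472070e-01,  1.52158089e+00, -1.01657187e-05,
        1.32066526e+00, -6.66040905e-02]), 'joint_vel': array([ 2.56222901e-04,  8.81573830e-05,  7.30292653e-04,  3.57971993e-04,
       -2.85857238e-04, -4.89005358e-04]), 'tau': array([-1.53750298e-03, -5.31805658e+01, -3.52735734e+01,  7.07558286e-02,
        2.43994006e-02, -4.79655944e-05]), 'ee_pos': array([5.49765201e-01, 1.38436906e-05, 2.21885860e-01]), 'eef_rot': array([-3.14046894e+00, -6.50866752e-05,  1.57080949e+00]), 'force': array([ 0.11199893, -0.52318917,  0.7157708 ]), 'moment': array([ 0.01122457, -0.03804077, -0.02914759]), 'grip_force': 0.0, 'grip_width': 0.09375941413994082}
0.017
scene 509.2975281228709 [-0.05088599  0.          0.          0.          0.        ] [[-0.10618842  0.99421728  0.01600037]
 [ 0.58806425  0.07576818 -0.80525748]
 [-0.80181323 -0.07609978 -0.59270935]] [ 0.06356934 -0.3220639   1.29575064]
side 502.87135469808175 [0.03189339 0.         0.         0.         0.        ] [[-0.7089992  -0.7048423   0.02274789]
 [-0.43605346  0.41281747 -0.79964937]
 [ 0.55423598 -0.57687006 -0.60003618]] [0.41899228 0.30874879 0.5932894 ]
```

View pics/scene0.png

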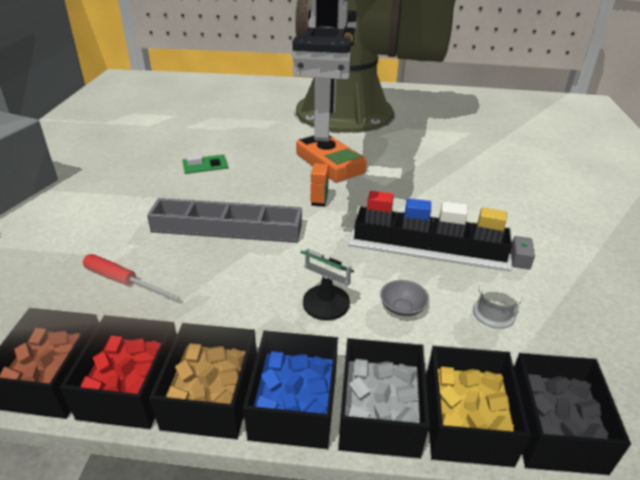

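View pics/side0.png

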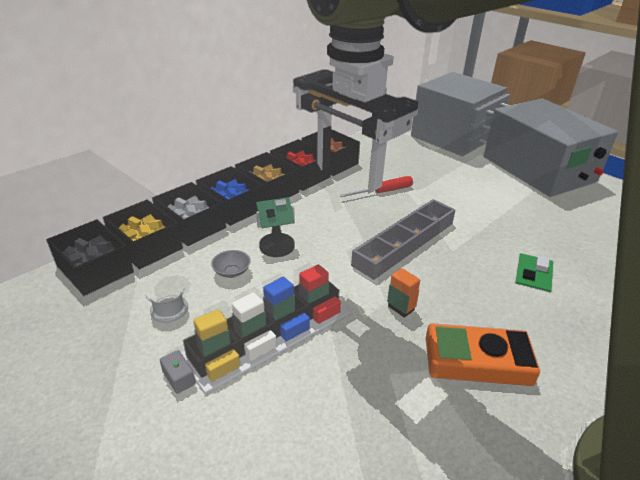

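The scene camera faces the robot, so image right is the robot's left. From left to right the dock holds yellow (492,222), white (453,215), blue (418,211) and red (380,204). The empty rack is at (225,220) and the stand at (327,280). There are two orange things: the multimeter at (330,158) and a loose orange look-alike block at (319,185) in scene, (403,290) in side. The real module_red is the cap at (380,204), because it sits in the bay with the red tag. Next I'll measure from the depth maps.

```bash
cat > h.py <<'E'
import numpy as np, cv2
def cloud(p, R=None, t=None):
    """world points (480,640,3), nan where no depth"""
    K=np.array([[p["fx"],0,p["cx"]],[0,p["fy"],p["cy"]],[0,0,1.]])
    v,u=np.mgrid[0:480,0:640]
    n=cv2.undistortPoints(np.dstack([u,v]).reshape(-1,1,2).astype(np.float64),K,np.array(p["dist"],float)).reshape(480,640,2)
    z=np.where(p["z_map"]>0,p["z_map"],np.nan)
    c=np.dstack([n*z[...,None],z])
    R=p["R"] if R is None else R; t=p["t"] if t is None else t
    return (c-np.asarray(t))@np.asarray(R)
def rect(P):
    (c,s,a)=cv2.minAreaRect(P[:,:2].astype(np.float32)*1000); return np.round(c,1),np.round(s,1),round(a,1)
HUES={"red":((0,6),(175,180)),"yellow":((18,32),),"blue":((100,125),),"orange":((7,15),)}
def masks(img):
    h=cv2.cvtColor(img,cv2.COLOR_RGB2HSV); o={}
    for k,rs in HUES.items():
        o[k]=sum(((h[...,0]>=a)&(h[...,0]<=b)) for a,b in rs).astype(bool)&(h[...,1]>120)&(h[...,2]>80)
    o["white"]=(h[...,1]<60)&(h[...,2]>140)
    return o
E
python3 - <<'E'
import pickle; from h import *
for n in ("scene","side"):
    p=pickle.load(open(n+".pkl","rb")); W=cloud(p); X,Y,Z=W[...,0],W[...,1],W[...,2]
    tab=W[(X>.35)&(X<.7)&(abs(Y)<.35)&(Z<.006)]; print(n,"table z",np.nanmedian(tab[:,2]))
    for k,m in masks(p["img"]).items():
        s=m&(Z>.074)&(Z<.092)&(X>.3)&(X<.65)&(Y>0.02)&(Y<.4)
        if s.sum()>20: print(k,s.sum(),"top z",np.median(Z[s]),rect(W[s]))
        if k=="orange":
            s=m&(Z>.05)&(Z<.085)&(X>.3)&(X<.65)&(abs(Y)<.2); print("or",s.sum(),rect(W[s]) if s.sum() else 0, Z[s].max() if s.sum() else 0)
    s=(Z>.03)&(Z<.043)&(X>.3)&(X<.65)&(Y<-.04)&(Y>-.45)
    print("rack",s.sum(),np.median(Z[s]),rect(W[s]))
    s=(Z>.045)&(Z<.12)&(X>.5)&(X<.75)&(abs(Y)<.2); print("stand",rect(W[s]),Z[s].max())
    s=(Z>.025)&(X>.3)&(X<.62)&(Y>.3)&(Y<.42); print("box",rect(W[s]) if s.sum() else 0,Z[s].max() if s.sum() else 0)
E
```

```text
scene table z -0.0013790131144814889
red 283 top z 0.08006201529783614 (array([532.4,  90.2]), array([38.6, 30.2]), 83.2)
yellow 288 top z 0.08026470303046894 (array([561.8, 263.2]), array([37.8, 25.4]), 74.3)
blue 273 top z 0.08017924256022668 (array([548.9, 149. ]), array([37.2, 26.7]), 87.3)
or 311 (array([433.4, -18.3]), array([27.3, 44.4]), 88.1) 0.07126267491614592
white 328 top z 0.08037355244539071 (array([551.1, 210.5]), array([147.6,  30.7]), 82.7)
rack 1515 0.03402989415229302 (array([ 436.3, -167.3]), array([267.1, 256.5]), 0.6)
stand (array([624.7,  94.9]), array([134.8, 251. ]), 64.0) 0.09550502262962182
box (array([565.4, 318.8]), array([39.2, 52.9]), 88.0) 0.04150249321426102
side table z 5.359209118262774e-05
red 356 top z 0.08132763013465483 (array([528.3,  91.7]), array([38.3, 28.6]), 83.7)
yellow 499 top z 0.08195666696487934 (array([556.4, 265.8]), array([39.4, 28.1]), 79.8)
blue 397 top z 0.08162208340796517 (array([544. , 151.3]), array([38.7, 29. ]), 88.9)
or 505 (array([431.1, -16.7]), array([40.6, 28.4]), 0.2) 0.07210974235665597
white 476 top z 0.08173223268964022 (array([544. , 177.3]), array([216.1,  30.5]), 81.6)
rack 1197 0.034833729073489784 (array([ 434.2, -168.8]), array([265.5, 256.1]), 0.5)
stand (array([623.4,  94.7]), array([135.6, 252. ]), 64.2) 0.09808687974095931
box (array([562., 318.]), array([41.2, 51.8]), 83.7) 0.0436357130508173
```

Tops read 80–82 mm (expected 82) and the cap footprints come out at 28x39 mm, so both agree with the sizes given. The rack mask took in clutter, so I'll refit it and the white cap using connected components.

```bash
cat >> h.py <<'E'
def comps(s,minn=60):
    n,l,st,c=cv2.connectedComponentsWithStats(s.astype(np.uint8),connectivity=8)
    return [(l==i) for i in range(1,n) if st[i,4]>=minn]
def fitrack(P,x0,wt=36):
    """fit the known wall-top pattern (mm) to points by maximising overlap distance"""
    from scipy.optimize import minimize
    from scipy.spatial import cKDTree
    g=np.stack(np.meshgrid(np.arange(-28,28.1,1),np.arange(-127,127.1,1)),-1).reshape(-1,2)
    inp=np.zeros(len(g),bool)
    for c in (93,31,-31,-93): inp|=(abs(g[:,0])<22)&(abs(g[:,1]-c)<28)
    g=g[~inp]; T=cKDTree(P[:,:2]*1000)
    def cost(q):
        c,s=np.cos(q[2]),np.sin(q[2]); w=g@np.array([[c,s],[-s,c]])+q[:2]
        a=np.minimum(T.query(w)[0],8); b=np.minimum(cKDTree(w).query(P[:,:2]*1000)[0],8)
        return (a**2).mean()+(b**2).mean()
    r=minimize(cost,x0,method="Nelder-Mead",options=dict(initial_simplex=np.array([x0,np.add(x0,[5,0,0]),np.add(x0,[0,5,0]),np.add(x0,[0,0,.04])])))
    return np.round(r.x,3),round(r.fun,2)
E
python3 - <<'E'
import pickle; from h import *
for n in ("scene","side"):
    p=pickle.load(open(n+".pkl","rb")); W=cloud(p); X,Y,Z=W[...,0],W[...,1],W[...,2]
    h=cv2.cvtColor(p["img"],cv2.COLOR_RGB2HSV)
    for s in comps((Z>.031)&(Z<.040)&(X>.3)&(X<.65)&(Y<-.04)&(Y>-.45)&(h[...,1]<90),150):
        print(n,s.sum(),rect(W[s])); 
        r=rect(W[s])
        if max(r[1])>200: print(fitrack(W[s],[*map(float,r[0]),0.0]))
    m=masks(p["img"])["white"]
    for s in comps(m&(Z>.074)&(Z<.092)&(X>.3)&(X<.65)&(Y>0.02)&(Y<.4)): print("white",s.sum(),rect(W[s]))
E
```

```text
scene 1352 (array([ 539.5, -167.3]), array([ 60.7, 254.4]), 0.6)
(array([ 5.40328e+02, -1.66792e+02,  8.00000e-03]), np.float64(1.45))
white 308 (array([550.5, 204.7]), array([37.2, 30.3]), 85.7)
side 1094 (array([ 537.9, -167.9]), array([ 57.9, 256.1]), 0.6)
(array([ 5.37459e+02, -1.66459e+02,  8.00000e-03]), np.float64(1.73))
white 456 (array([548.1, 205.8]), array([39.6, 29. ]), 83.7)
```

>>> {"fn": "step_arm", "kwargs": {
  "plan": [
    {"dx": 0.4, "dz": -0.2, "claw": 0},
    {"dx": 0.45, "dz": -0.2, "claw": 0},
    {"dx": 0.45, "dz": -0.1, "claw": 0},
    {"dx": 0.4, "claw": 0},
    {"claw": 0},
    {"claw": 0}
  ]
}}

```text
$.plan[0]: bad value
```

>>> {"fn": "step_arm", "kwargs": {
  "plan": [
    {"dx": 0.4, "dy": 0, "dz": -0.2, "rx": 0, "ry": 0, "rz": 0, "claw": 0},
    {"dx": 0.45, "dy": 0, "dz": -0.2, "rx": 0, "ry": 0, "rz": 0, "claw": 0},
    {"dx": 0.45, "dy": 0, "dz": -0.1, "rx": 0, "ry": 0, "rz": 0, "claw": 0},
    {"dx": 0.4, "dy": 0, "dz": 0, "rx": 0, "ry": 0, "rz": 0, "claw": 0},
    {"dx": 0, "dy": 0, "dz": 0, "rx": 0, "ry": 0, "rz": 0, "claw": 0},
    {"dx": 0, "dy": 0, "dz": 0, "rx": 0, "ry": 0, "rz": 0, "claw": 0}
  ]
}}

```text
time_s: 0.7
ee_pos: [0.5497, 0.1704, 0.2719]
eef_rot: [-3.141, 0.0, 1.572]
force: [-0.2, -0.8, -0.3]
grip_width: 0.0937
grip_force: 0.0
```

```bash
cat >> h.py <<'E'
from scipy.spatial.transform import Rotation as Ro
def wrist(name=None):
    from station import telemetry, viewer
    o=telemetry.get_obs(); p=viewer.camera("wrist")
    T=np.eye(4); T[:3,:3]=Ro.from_euler("xyz",o["eef_rot"]).as_matrix(); T[:3,3]=o["ee_pos"]
    M=np.linalg.inv(T@np.array(p["tool_from_camera"]))
    if name: cv2.imwrite(f"pics/{name}.png",p["img"][...,::-1])
    return o,p,cloud(p,M[:3,:3],M[:3,3])
E
python3 - <<'E'
from h import *
o,p,W=wrist("w1"); print(o["ee_pos"],o["eef_rot"],o["time_s"]); X,Y,Z=W[...,0],W[...,1],W[...,2]
print("zrange",np.nanmin(X),np.nanmax(X),np.nanmin(Y),np.nanmax(Y))
for k,m in masks(p["img"]).items():
    for s in comps(m&(Z>.07)&(Z<.095)): print(k,s.sum(),np.median(Z[s]).round(4),rect(W[s]))
E
```

```text
[0.54974454 0.17039582 0.27189324] [-3.14065446e+00  4.14534722e-04  1.57230250e+00] 0.7
zrange 0.18956177950431216 0.8980367781064174 -0.1824674205615314 0.367508650233735
red 1308 0.0814 (array([530.3,  91.3]), array([40. , 27.9]), 83.2)
yellow 1733 0.0814 (array([558.3, 264.8]), array([39.6, 27.9]), 77.9)
blue 1411 0.0814 (array([545.6, 150.7]), array([40.3, 27.8]), 86.5)
white 1449 0.0815 (array([549.4, 205.8]), array([39.2, 27. ]), 83.9)
```

View pics/w1.png

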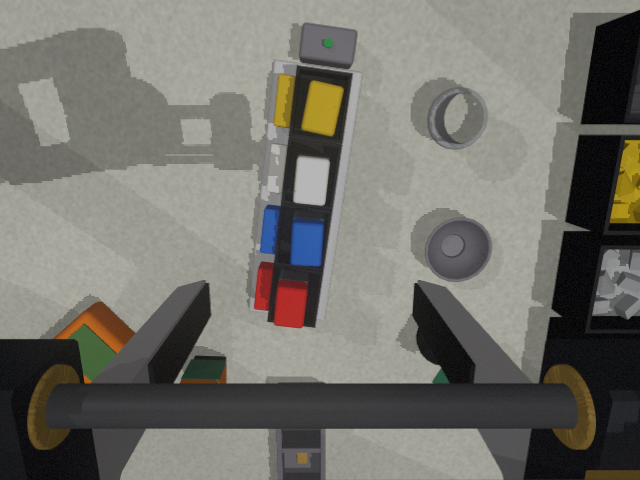

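The wrist picture shows the dock's caps at yellow (322,108), white (311,180), blue (307,242) and red (291,303), with the orange look-alike dark at (204,370), outside the dock. Tops read 81.4 mm and the sizes fit. The tag blocks sit to the left of each cap and match it in colour. Going for yellow.

>>> {"fn": "step_arm", "kwargs": {
  "plan": [
    {"dx": 0.472, "dy": 0.044, "dz": 0, "rx": 0, "ry": 0, "rz": 0, "claw": 0},
    {"dx": 0.472, "dy": 0.044, "dz": 0, "rx": 0, "ry": 0, "rz": 0, "claw": 0},
    {"dx": 0, "dy": 0, "dz": 0.3, "rx": 0, "ry": 0, "rz": 0.067, "claw": 0},
    {"dx": 0, "dy": 0, "dz": 0.4, "rx": 0, "ry": 0, "rz": 0.067, "claw": 0},
    {"dx": 0, "dy": 0, "dz": 0.4, "rx": 0, "ry": 0, "rz": 0, "claw": 0},
    {"dx": 0, "dy": 0, "dz": 0.2, "rx": 0, "ry": 0, "rz": 0, "claw": 0},
    {"dx": 0, "dy": 0, "dz": 0, "rx": 0, "ry": 0, "rz": 0, "claw": 0},
    {"dx": 0, "dy": 0, "dz": 0, "rx": 0, "ry": 0, "rz": 0, "claw": 0}
  ]
}}

```text
time_s: 1.55
ee_pos: [0.5594, 0.2635, 0.1434]
eef_rot: [3.141, -0.0, 1.359]
force: [-0.1, 0.3, 0.5]
grip_width: 0.0936
grip_force: 0.0
```

>>> {"fn": "step_arm", "kwargs": {
  "grip_force": 20,
  "plan": [
    {"dx": 0.01, "dy": -0.013, "dz": 0.3, "rx": 0, "ry": 0, "rz": 0, "claw": 0},
    {"dx": 0, "dy": 0, "dz": 0.3, "rx": 0, "ry": 0, "rz": 0, "claw": 0},
    {"dx": 0, "dy": 0, "dz": 0.1, "rx": 0, "ry": 0, "rz": 0, "claw": 0},
    {"dx": 0, "dy": 0, "dz": 0, "rx": 0, "ry": 0, "rz": 0, "claw": 0.3},
    {"dx": 0, "dy": 0, "dz": 0, "rx": 0, "ry": 0, "rz": 0, "claw": 1},
    {"dx": 0, "dy": 0, "dz": 0, "rx": 0, "ry": 0, "rz": 0, "claw": 1},
    {"dx": 0, "dy": 0, "dz": 0, "rx": 0, "ry": 0, "rz": 0, "claw": 1},
    {"dx": 0, "dy": 0, "dz": 0, "rx": 0, "ry": 0, "rz": 0, "claw": 1},
    {"dx": 0, "dy": 0, "dz": 0, "rx": 0, "ry": 0, "rz": 0, "claw": 1},
    {"dx": 0, "dy": 0, "dz": 0, "rx": 0, "ry": 0, "rz": 0, "claw": 1}
  ]
}}

```text
time_s: 2.55
ee_pos: [0.5578, 0.2657, 0.0726]
eef_rot: [3.141, -0.0, 1.36]
force: [0.2, 0.6, 0.4]
grip_width: 0.0417
grip_force: 0.0
```

>>> {"fn": "step_arm", "kwargs": {
  "plan": [
    {"dx": 0, "dy": 0, "dz": 0, "rx": 0, "ry": 0, "rz": 0, "claw": 1},
    {"dx": 0, "dy": 0, "dz": 0, "rx": 0, "ry": 0, "rz": 0, "claw": 1},
    {"dx": 0, "dy": 0, "dz": 0, "rx": 0, "ry": 0, "rz": 0, "claw": 1},
    {"dx": 0, "dy": 0, "dz": 0, "rx": 0, "ry": 0, "rz": 0, "claw": 1}
  ]
}}

```text
time_s: 2.95
ee_pos: [0.5577, 0.2656, 0.0724]
eef_rot: [-3.141, 0.0, 1.36]
force: [-0.2, 0.5, -0.7]
grip_width: 0.0282
grip_force: 20.0
```

>>> {"fn": "step_arm", "kwargs": {
  "plan": [
    {"dx": 0, "dy": 0, "dz": -0.2, "rx": 0, "ry": 0, "rz": 0, "claw": 1},
    {"dx": 0, "dy": 0, "dz": -0.4, "rx": 0, "ry": 0, "rz": 0, "claw": 1},
    {"dx": 0, "dy": 0, "dz": -0.4, "rx": 0, "ry": 0, "rz": 0, "claw": 1},
    {"dx": 0, "dy": 0, "dz": -0.3, "rx": 0, "ry": 0, "rz": -0.07, "claw": 1},
    {"dx": 0, "dy": 0, "dz": 0, "rx": 0, "ry": 0, "rz": -0.069, "claw": 1},
    {"dx": 0, "dy": 0, "dz": 0, "rx": 0, "ry": 0, "rz": 0, "claw": 1},
    {"dx": -0.3, "dy": 0, "dz": 0, "rx": 0, "ry": 0, "rz": 0, "claw": 1},
    {"dx": -0.4, "dy": 0, "dz": 0, "rx": 0, "ry": 0, "rz": 0, "claw": 1},
    {"dx": -0.4, "dy": 0, "dz": 0, "rx": 0, "ry": 0, "rz": 0, "claw": 1},
    {"dx": -0.4, "dy": 0, "dz": 0, "rx": 0, "ry": 0, "rz": 0, "claw": 1}
  ]
}}

```text
time_s: 3.95
ee_pos: [0.5583, 0.1142, 0.2014]
eef_rot: [-3.14, 0.0, 1.575]
force: [0.3, -1.4, -1.7]
grip_width: 0.0278
grip_force: 20.0
```

>>> {"fn": "step_arm", "kwargs": {
  "plan": [
    {"dx": -0.4, "dy": -0.05, "dz": 0, "rx": 0, "ry": 0, "rz": 0, "claw": 1},
    {"dx": -0.4, "dy": -0.05, "dz": 0, "rx": 0, "ry": 0, "rz": 0, "claw": 1},
    {"dx": -0.4, "dy": -0.05, "dz": 0, "rx": 0, "ry": 0, "rz": 0, "claw": 1},
    {"dx": -0.4, "dy": -0.03, "dz": 0, "rx": 0, "ry": 0, "rz": 0, "claw": 1},
    {"dx": -0.4, "dy": 0, "dz": 0, "rx": 0, "ry": 0, "rz": 0, "claw": 1},
    {"dx": -0.2, "dy": 0, "dz": 0, "rx": 0, "ry": 0, "rz": 0, "claw": 1},
    {"dx": 0, "dy": 0, "dz": 0, "rx": 0, "ry": 0, "rz": 0, "claw": 1},
    {"dx": 0, "dy": 0, "dz": 0, "rx": 0, "ry": 0, "rz": 0, "claw": 1}
  ]
}}

```text
time_s: 4.75
ee_pos: [0.5423, -0.1043, 0.2017]
eef_rot: [-3.14, -0.001, 1.576]
force: [-0.0, -0.6, -1.0]
grip_width: 0.0275
grip_force: 20.0
```

Run:
```python
from h import *
o,p,W=wrist("w2"); print(o["ee_pos"],o["eef_rot"],o["grip_width"],o["force"]); X,Y,Z=W[...,0],W[...,1],W[...,2]
h=cv2.cvtColor(p["img"],cv2.COLOR_RGB2HSV)
for s in comps((Z>.031)&(Z<.040)&(X>.45)&(X<.62)&(Y<-.03)&(Y>-.35),150): print(s.sum(),rect(W[s]),np.median(Z[s]),fitrack(W[s],[539,-166.6,0.008]))
```

```text
[ 0.54234857 -0.10426446  0.20168413] [-3.14026801e+00 -5.76253845e-04  1.57583764e+00] 0.027544059670622602 [-0.00295498 -0.62352217 -1.03400866]
2618 (array([538.3, -93.6]), array([ 56.1, 108. ]), 0.5) 0.03559613154191184 (array([ 5.39132e+02, -1.64768e+02,  9.00000e-03]), np.float64(39.0))
319 (array([ 539.2, -226.6]), array([55.5, 38.4]), 0.1) 0.035622742682498605 (array([ 5.36173e+02, -1.68778e+02,  4.10000e-02]), np.float64(54.17))
```

View pics/w2.png

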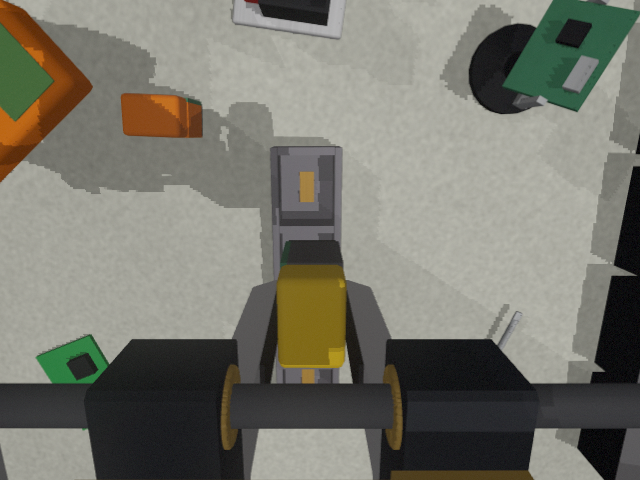

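The wrist view shows yellow held at (312,315), and the empty rack's near end at (307,185). The orange look-alike at (162,115) is clear. The rack pose from all three cameras agrees: (538.5, -166.6) mm with yaw 0.5°. Going to the right-end pocket at (539, -259.6).

>>> {"fn": "step_arm", "kwargs": {
  "plan": [
    {"dx": -0.4, "dy": -0.02, "dz": 0, "rx": 0, "ry": 0, "rz": 0, "claw": 1},
    {"dx": -0.4, "dy": -0.02, "dz": 0, "rx": 0, "ry": 0, "rz": 0, "claw": 1},
    {"dx": -0.4, "dy": 0, "dz": 0, "rx": 0, "ry": 0, "rz": 0, "claw": 1},
    {"dx": -0.35, "dy": 0, "dz": 0, "rx": 0, "ry": 0, "rz": 0, "claw": 1},
    {"dx": 0, "dy": 0, "dz": 0, "rx": 0, "ry": 0, "rz": 0, "claw": 1},
    {"dx": 0, "dy": 0, "dz": 0.4, "rx": 0, "ry": 0, "rz": 0, "claw": 1},
    {"dx": 0, "dy": 0, "dz": 0.3, "rx": 0, "ry": 0, "rz": 0, "claw": 1},
    {"dx": 0, "dy": 0, "dz": 0, "rx": 0, "ry": 0, "rz": 0, "claw": 1}
  ]
}}

```text
time_s: 5.6
ee_pos: [0.5386, -0.257, 0.1284]
eef_rot: [-3.135, -0.004, 1.579]
force: [0.9, 1.0, 0.6]
grip_width: 0.0277
grip_force: 20.0
```

>>> {"fn": "step_arm", "kwargs": {
  "plan": [
    {"dx": -0.02, "dy": 0, "dz": 0, "rx": 0, "ry": 0, "rz": 0, "claw": 1},
    {"dx": 0, "dy": 0, "dz": 0.2, "rx": 0, "ry": 0, "rz": 0, "claw": 1},
    {"dx": 0, "dy": 0, "dz": 0.2, "rx": 0, "ry": 0, "rz": 0, "claw": 1},
    {"dx": 0, "dy": 0, "dz": 0.12, "rx": 0, "ry": 0, "rz": 0, "claw": 1},
    {"dx": 0, "dy": 0, "dz": 0.04, "rx": 0, "ry": 0, "rz": 0, "claw": 1},
    {"dx": 0, "dy": 0, "dz": 0, "rx": 0, "ry": 0, "rz": 0, "claw": 1},
    {"dx": 0, "dy": 0, "dz": 0, "rx": 0, "ry": 0, "rz": 0, "claw": 1}
  ]
}}

```text
time_s: 6.3
ee_pos: [0.5404, -0.2617, 0.0777]
eef_rot: [3.14, 0.001, 1.579]
force: [-1.1, -1.3, -1.1]
grip_width: 0.0282
grip_force: 20.0
```

>>> {"fn": "step_arm", "kwargs": {
  "plan": [
    {"dx": 0.02, "dy": 0, "dz": 0.03, "rx": 0, "ry": 0, "rz": 0, "claw": 1},
    {"dx": 0, "dy": 0, "dz": 0.03, "rx": 0, "ry": 0, "rz": 0, "claw": 1},
    {"dx": 0, "dy": 0, "dz": 0.02, "rx": 0, "ry": 0, "rz": 0, "claw": 1},
    {"dx": 0, "dy": 0, "dz": 0.01, "rx": 0, "ry": 0, "rz": 0, "claw": 1},
    {"dx": 0, "dy": 0, "dz": 0, "rx": 0, "ry": 0, "rz": 0, "claw": 1},
    {"dx": 0, "dy": 0, "dz": 0, "rx": 0, "ry": 0, "rz": 0, "claw": 1}
  ]
}}

```text
time_s: 6.9
ee_pos: [0.5399, -0.2595, 0.0675]
eef_rot: [3.142, -0.0, 1.579]
force: [-0.2, 0.1, -0.4]
grip_width: 0.0283
grip_force: 20.0
```

>>> {"fn": "step_arm", "kwargs": {
  "plan": [
    {"dx": 0, "dy": 0, "dz": 0.005, "rx": 0, "ry": 0, "rz": 0, "claw": 1},
    {"dx": 0, "dy": 0, "dz": 0.005, "rx": 0, "ry": 0, "rz": 0, "claw": 1},
    {"dx": 0, "dy": 0, "dz": 0, "rx": 0, "ry": 0, "rz": 0, "claw": 1},
    {"dx": 0, "dy": 0, "dz": 0, "rx": 0, "ry": 0, "rz": 0, "claw": 1}
  ]
}}

```text
time_s: 7.3
ee_pos: [0.5398, -0.2595, 0.0665]
eef_rot: [-3.142, 0.0, 1.579]
force: [-0.3, -0.7, -0.5]
grip_width: 0.0277
grip_force: 20.0
```

>>> {"fn": "step_arm", "kwargs": {
  "plan": [
    {"dx": 0, "dy": 0, "dz": 0.006, "rx": 0, "ry": 0, "rz": 0, "claw": 1},
    {"dx": 0, "dy": 0, "dz": 0, "rx": 0, "ry": 0, "rz": 0, "claw": 1},
    {"dx": 0, "dy": 0, "dz": 0, "rx": 0, "ry": 0, "rz": 0, "claw": 1}
  ]
}}

```text
time_s: 7.6
ee_pos: [0.5401, -0.2596, 0.0663]
eef_rot: [3.141, 0.0, 1.579]
force: [0.1, 1.9, 5.8]
grip_width: 0.0279
grip_force: 20.0
```

Contact (5.8 N) at the predicted height. Release and retreat.

>>> {"fn": "step_arm", "kwargs": {
  "plan": [
    {"dx": 0, "dy": 0, "dz": 0, "rx": 0, "ry": 0, "rz": 0, "claw": 0.4},
    {"dx": 0, "dy": 0, "dz": 0, "rx": 0, "ry": 0, "rz": 0, "claw": 0.4},
    {"dx": 0, "dy": 0, "dz": 0, "rx": 0, "ry": 0, "rz": 0, "claw": 0.4},
    {"dx": 0, "dy": 0, "dz": 0, "rx": 0, "ry": 0, "rz": 0, "claw": 0.4},
    {"dx": 0, "dy": 0, "dz": -0.1, "rx": 0, "ry": 0, "rz": 0, "claw": 0.4},
    {"dx": 0, "dy": 0, "dz": -0.3, "rx": 0, "ry": 0, "rz": 0, "claw": 0.4},
    {"dx": 0, "dy": 0, "dz": -0.4, "rx": 0, "ry": 0, "rz": 0, "claw": 0.4},
    {"dx": 0, "dy": 0, "dz": -0.2, "rx": 0, "ry": 0, "rz": 0, "claw": 0.4},
    {"dx": 0.2, "dy": 0, "dz": 0, "rx": 0, "ry": 0, "rz": 0, "claw": 0.4},
    {"dx": 0.4, "dy": 0, "dz": 0, "rx": 0, "ry": 0, "rz": 0, "claw": 0.4}
  ]
}}

```text
time_s: 8.6
ee_pos: [0.539, -0.1997, 0.1659]
eef_rot: [3.141, 0.0, 1.576]
force: [0.6, 0.5, -0.6]
grip_width: 0.0562
grip_force: 0.0
```

>>> {"fn": "step_arm", "kwargs": {
  "plan": [
    {"dx": 0.4, "dy": 0, "dz": -0.2, "rx": 0, "ry": 0, "rz": 0, "claw": 0.4},
    {"dx": 0.4, "dy": 0, "dz": -0.2, "rx": 0, "ry": 0, "rz": 0, "claw": 0.4},
    {"dx": 0.4, "dy": 0, "dz": 0, "rx": 0, "ry": 0, "rz": 0, "claw": 0.4},
    {"dx": 0.4, "dy": 0, "dz": 0, "rx": 0, "ry": 0, "rz": 0, "claw": 0.4},
    {"dx": 0.4, "dy": 0, "dz": 0, "rx": 0, "ry": 0, "rz": 0, "claw": 0.4},
    {"dx": 0.4, "dy": 0, "dz": 0, "rx": 0, "ry": 0, "rz": 0, "claw": 0.4},
    {"dx": 0.4, "dy": 0, "dz": 0, "rx": 0, "ry": 0, "rz": 0, "claw": 0.4},
    {"dx": 0.2, "dy": 0, "dz": 0, "rx": 0, "ry": 0, "rz": 0, "claw": 0.4},
    {"dx": 0, "dy": 0, "dz": 0, "rx": 0, "ry": 0, "rz": 0, "claw": 0.4},
    {"dx": 0, "dy": 0, "dz": 0, "rx": 0, "ry": 0, "rz": 0, "claw": 0.4}
  ]
}}

```text
time_s: 9.6
ee_pos: [0.5365, 0.1007, 0.2053]
eef_rot: [-3.141, 0.0, 1.58]
force: [-0.4, 0.5, -0.4]
grip_width: 0.0563
grip_force: 0.0
```

```bash
cat >> h.py <<'E'
def caps():
    o,p,W=wrist(); Z=W[...,2]; print(o["ee_pos"].round(4),o["eef_rot"].round(4))
    for k,m in masks(p["img"]).items():
        for s in comps(m&(Z>.065)&(Z<.09)&(W[...,1]>-.35)): print(k,s.sum(),np.median(Z[s]).round(4),rect(W[s]))
E
python3 -c "
from h import *; caps()
from station import viewer
p=viewer.camera('scene'); cv2.imwrite('pics/s2.png',p['img'][100:300,100:600,::-1])"
```

```text
[0.5365 0.1007 0.2053] [-3.1407e+00  2.0000e-04  1.5797e+00]
red 2165 0.0814 (array([530.4,  91.1]), array([40.1, 28. ]), 83.2)
blue 2361 0.0814 (array([545.7, 150.5]), array([40., 28.]), 86.4)
white 2666 0.0814 (array([549.4, 205.9]), array([39.3, 27.4]), 83.9)
```

View pics/s2.png

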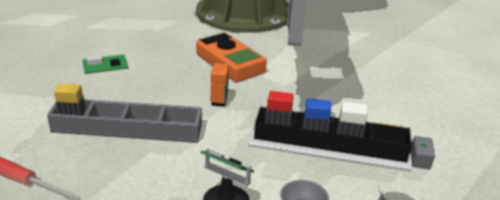

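Yellow (68,97 in the crop) stands in the rack's right-end pocket. Next is white.

>>> {"fn": "step_arm", "kwargs": {
  "plan": [
    {"dx": 0.3, "dy": 0.046, "dz": 0, "rx": 0, "ry": 0, "rz": 0, "claw": 0.4},
    {"dx": 0.4, "dy": 0.046, "dz": 0, "rx": 0, "ry": 0, "rz": 0, "claw": 0.4},
    {"dx": 0.351, "dy": 0.046, "dz": 0, "rx": 0, "ry": 0, "rz": 0, "claw": 0.4},
    {"dx": 0, "dy": 0, "dz": 0, "rx": 0, "ry": 0, "rz": 0.073, "claw": 0.4},
    {"dx": 0, "dy": 0, "dz": 0.3, "rx": 0, "ry": 0, "rz": 0, "claw": 0.4},
    {"dx": 0, "dy": 0, "dz": 0.4, "rx": 0, "ry": 0, "rz": 0, "claw": 0.4},
    {"dx": 0, "dy": 0, "dz": 0, "rx": 0, "ry": 0, "rz": 0, "claw": 0.4},
    {"dx": 0, "dy": 0, "dz": 0, "rx": 0, "ry": 0, "rz": 0, "claw": 0.4}
  ]
}}

```text
time_s: 10.5
ee_pos: [0.5503, 0.205, 0.1366]
eef_rot: [-3.141, 0.0, 1.463]
force: [-1.0, -0.1, 0.1]
grip_width: 0.0566
grip_force: 0.0
```

>>> {"fn": "step_arm", "kwargs": {
  "plan": [
    {"dx": 0.008, "dy": -0.01, "dz": 0.2, "rx": 0, "ry": 0, "rz": 0, "claw": 0.4},
    {"dx": 0, "dy": 0, "dz": 0.3, "rx": 0, "ry": 0, "rz": 0, "claw": 0.4},
    {"dx": 0, "dy": 0, "dz": 0.13, "rx": 0, "ry": 0, "rz": 0, "claw": 0.4},
    {"dx": 0, "dy": 0, "dz": 0, "rx": 0, "ry": 0, "rz": 0, "claw": 0.4},
    {"dx": 0, "dy": 0, "dz": 0, "rx": 0, "ry": 0, "rz": 0, "claw": 1},
    {"dx": 0, "dy": 0, "dz": 0, "rx": 0, "ry": 0, "rz": 0, "claw": 1},
    {"dx": 0, "dy": 0, "dz": 0, "rx": 0, "ry": 0, "rz": 0, "claw": 1},
    {"dx": 0, "dy": 0, "dz": 0, "rx": 0, "ry": 0, "rz": 0, "claw": 1},
    {"dx": 0, "dy": 0, "dz": 0, "rx": 0, "ry": 0, "rz": 0, "claw": 1},
    {"dx": 0, "dy": 0, "dz": 0, "rx": 0, "ry": 0, "rz": 0, "claw": 1}
  ]
}}

```text
time_s: 11.5
ee_pos: [0.5494, 0.2067, 0.0736]
eef_rot: [3.141, -0.0, 1.464]
force: [-1.0, -0.3, 5.8]
grip_width: 0.028
grip_force: 20.0
```

>>> {"fn": "step_arm", "kwargs": {
  "plan": [
    {"dx": 0, "dy": 0, "dz": -0.1, "rx": 0, "ry": 0, "rz": 0, "claw": 1},
    {"dx": 0, "dy": 0, "dz": -0.3, "rx": 0, "ry": 0, "rz": 0, "claw": 1},
    {"dx": 0, "dy": 0, "dz": -0.4, "rx": 0, "ry": 0, "rz": 0, "claw": 1},
    {"dx": 0, "dy": 0, "dz": -0.4, "rx": 0, "ry": 0, "rz": 0, "claw": 1},
    {"dx": 0, "dy": 0, "dz": -0.1, "rx": 0, "ry": 0, "rz": -0.073, "claw": 1},
    {"dx": 0, "dy": 0, "dz": 0, "rx": 0, "ry": 0, "rz": 0, "claw": 1},
    {"dx": -0.2, "dy": 0, "dz": 0, "rx": 0, "ry": 0, "rz": 0, "claw": 1},
    {"dx": -0.4, "dy": 0, "dz": 0, "rx": 0, "ry": 0, "rz": 0, "claw": 1},
    {"dx": -0.4, "dy": 0, "dz": 0, "rx": 0, "ry": 0, "rz": 0, "claw": 1},
    {"dx": -0.4, "dy": 0, "dz": 0, "rx": 0, "ry": 0, "rz": 0, "claw": 1}
  ]
}}

```text
time_s: 12.5
ee_pos: [0.5494, 0.0652, 0.2015]
eef_rot: [-3.139, 0.0, 1.576]
force: [0.3, -0.9, -1.5]
grip_width: 0.0278
grip_force: 20.0
```

>>> {"fn": "step_arm", "kwargs": {
  "plan": [
    {"dx": -0.4, "dy": -0.03, "dz": 0, "rx": 0, "ry": 0, "rz": 0, "claw": 1},
    {"dx": -0.4, "dy": -0.03, "dz": 0, "rx": 0, "ry": 0, "rz": 0, "claw": 1},
    {"dx": -0.4, "dy": -0.03, "dz": 0, "rx": 0, "ry": 0, "rz": 0, "claw": 1},
    {"dx": -0.4, "dy": -0.02, "dz": 0, "rx": 0, "ry": 0, "rz": 0, "claw": 1},
    {"dx": -0.4, "dy": -0.02, "dz": 0, "rx": 0, "ry": 0, "rz": 0, "claw": 1},
    {"dx": -0.4, "dy": -0.01, "dz": 0, "rx": 0, "ry": 0, "rz": 0, "claw": 1},
    {"dx": -0.24, "dy": 0, "dz": 0, "rx": 0, "ry": 0, "rz": 0, "claw": 1},
    {"dx": 0, "dy": 0, "dz": 0, "rx": 0, "ry": 0, "rz": 0, "claw": 1},
    {"dx": 0, "dy": 0, "dz": 0, "rx": 0, "ry": 0, "rz": 0, "claw": 1},
    {"dx": 0, "dy": 0, "dz": 0, "rx": 0, "ry": 0, "rz": 0, "claw": 1}
  ]
}}

```text
time_s: 13.5
ee_pos: [0.5382, -0.1964, 0.2023]
eef_rot: [-3.141, -0.001, 1.578]
force: [0.2, -0.1, -2.1]
grip_width: 0.0277
grip_force: 20.0
```

>>> {"fn": "step_arm", "kwargs": {
  "plan": [
    {"dx": -0.01, "dy": 0, "dz": 0.2, "rx": 0, "ry": 0, "rz": 0, "claw": 1},
    {"dx": 0, "dy": 0, "dz": 0.4, "rx": 0, "ry": 0, "rz": 0, "claw": 1},
    {"dx": 0, "dy": 0, "dz": 0.3, "rx": 0, "ry": 0, "rz": 0, "claw": 1},
    {"dx": 0, "dy": 0, "dz": 0.2, "rx": 0, "ry": 0, "rz": 0, "claw": 1},
    {"dx": 0, "dy": 0, "dz": 0.1, "rx": 0, "ry": 0, "rz": 0, "claw": 1},
    {"dx": 0, "dy": 0, "dz": 0.05, "rx": 0, "ry": 0, "rz": 0, "claw": 1},
    {"dx": 0, "dy": 0, "dz": 0.03, "rx": 0, "ry": 0, "rz": 0, "claw": 1},
    {"dx": 0, "dy": 0, "dz": 0.02, "rx": 0, "ry": 0, "rz": 0, "claw": 1},
    {"dx": 0, "dy": 0, "dz": 0, "rx": 0, "ry": 0, "rz": 0, "claw": 1},
    {"dx": 0, "dy": 0, "dz": 0, "rx": 0, "ry": 0, "rz": 0, "claw": 1}
  ]
}}

```text
time_s: 14.5
ee_pos: [0.5385, -0.1986, 0.0734]
eef_rot: [3.141, 0.0, 1.579]
force: [-1.1, -0.3, -1.0]
grip_width: 0.0278
grip_force: 20.0
```

>>> {"fn": "step_arm", "kwargs": {
  "plan": [
    {"dx": 0, "dy": 0, "dz": 0.02, "rx": 0, "ry": 0, "rz": 0, "claw": 1},
    {"dx": 0, "dy": 0, "dz": 0.02, "rx": 0, "ry": 0, "rz": 0, "claw": 1},
    {"dx": 0, "dy": 0, "dz": 0.01, "rx": 0, "ry": 0, "rz": 0, "claw": 1},
    {"dx": 0, "dy": 0, "dz": 0.005, "rx": 0, "ry": 0, "rz": 0, "claw": 1},
    {"dx": 0, "dy": 0, "dz": 0.005, "rx": 0, "ry": 0, "rz": 0, "claw": 1},
    {"dx": 0, "dy": 0, "dz": 0, "rx": 0, "ry": 0, "rz": 0, "claw": 1},
    {"dx": 0, "dy": 0, "dz": 0, "rx": 0, "ry": 0, "rz": 0, "claw": 1}
  ]
}}

```text
time_s: 15.2
ee_pos: [0.5383, -0.1986, 0.0676]
eef_rot: [3.142, 0.0, 1.579]
force: [-3.9, 1.5, 8.7]
grip_width: 0.0279
grip_force: 20.0
```

>>> {"fn": "step_arm", "kwargs": {
  "plan": [
    {"dx": 0, "dy": 0, "dz": 0, "rx": 0, "ry": 0, "rz": 0, "claw": 0.4},
    {"dx": 0, "dy": 0, "dz": 0, "rx": 0, "ry": 0, "rz": 0, "claw": 0.4},
    {"dx": 0, "dy": 0, "dz": 0, "rx": 0, "ry": 0, "rz": 0, "claw": 0.4},
    {"dx": 0, "dy": 0, "dz": 0, "rx": 0, "ry": 0, "rz": 0, "claw": 0.4},
    {"dx": 0, "dy": 0, "dz": -0.1, "rx": 0, "ry": 0, "rz": 0, "claw": 0.4},
    {"dx": 0, "dy": 0, "dz": -0.3, "rx": 0, "ry": 0, "rz": 0, "claw": 0.4},
    {"dx": 0, "dy": 0, "dz": -0.4, "rx": 0, "ry": 0, "rz": 0, "claw": 0.4},
    {"dx": 0, "dy": 0, "dz": -0.4, "rx": 0, "ry": 0, "rz": 0, "claw": 0.4},
    {"dx": 0.2, "dy": 0, "dz": -0.2, "rx": 0, "ry": 0, "rz": 0, "claw": 0.4},
    {"dx": 0.4, "dy": 0, "dz": 0, "rx": 0, "ry": 0, "rz": 0, "claw": 0.4}
  ]
}}

```text
time_s: 16.2
ee_pos: [0.5387, -0.1397, 0.2109]
eef_rot: [3.136, 0.002, 1.576]
force: [0.6, 0.7, 0.6]
grip_width: 0.0563
grip_force: 0.0
```

>>> {"fn": "step_arm", "kwargs": {
  "plan": [
    {"dx": 0.4, "dy": 0, "dz": 0, "rx": 0, "ry": 0, "rz": 0, "claw": 0.4},
    {"dx": 0.4, "dy": 0, "dz": 0, "rx": 0, "ry": 0, "rz": 0, "claw": 0.4},
    {"dx": 0.4, "dy": 0, "dz": 0, "rx": 0, "ry": 0, "rz": 0, "claw": 0.4},
    {"dx": 0.4, "dy": 0, "dz": 0, "rx": 0, "ry": 0, "rz": 0, "claw": 0.4},
    {"dx": 0.4, "dy": 0, "dz": 0, "rx": 0, "ry": 0, "rz": 0, "claw": 0.4},
    {"dx": 0.3, "dy": 0, "dz": 0, "rx": 0, "ry": 0, "rz": 0, "claw": 0.4},
    {"dx": 0.2, "dy": 0, "dz": 0, "rx": 0, "ry": 0, "rz": 0, "claw": 0.4},
    {"dx": 0, "dy": 0, "dz": 0, "rx": 0, "ry": 0, "rz": 0, "claw": 0.4},
    {"dx": 0, "dy": 0, "dz": 0, "rx": 0, "ry": 0, "rz": 0, "claw": 0.4}
  ]
}}

```text
time_s: 17.1
ee_pos: [0.5358, 0.1113, 0.2073]
eef_rot: [3.141, 0.0, 1.579]
force: [0.8, -0.2, 0.1]
grip_width: 0.0565
grip_force: 0.0
```

```bash
python3 -c "
from h import *; caps()"
```

```text
[0.5358 0.1113 0.2073] [3.1412e+00 1.0000e-04 1.5793e+00]
red 2114 0.0814 (array([530.3,  91.1]), array([40.2, 27.9]), 83.2)
blue 2287 0.0814 (array([545.7, 150.5]), array([40.2, 28. ]), 86.7)
```

>>> {"fn": "step_arm", "kwargs": {
  "plan": [
    {"dx": 0.2, "dy": 0.051, "dz": 0, "rx": 0, "ry": 0, "rz": 0, "claw": 0.4},
    {"dx": 0.191, "dy": 0.051, "dz": 0, "rx": 0, "ry": 0, "rz": 0, "claw": 0.4},
    {"dx": 0, "dy": 0, "dz": 0, "rx": 0, "ry": 0, "rz": 0.043, "claw": 0.4},
    {"dx": 0, "dy": 0, "dz": 0.3, "rx": 0, "ry": 0, "rz": 0, "claw": 0.4},
    {"dx": 0, "dy": 0, "dz": 0.4, "rx": 0, "ry": 0, "rz": 0, "claw": 0.4},
    {"dx": 0, "dy": 0, "dz": 0, "rx": 0, "ry": 0, "rz": 0, "claw": 0.4},
    {"dx": 0, "dy": 0, "dz": 0, "rx": 0, "ry": 0, "rz": 0, "claw": 0.4}
  ]
}}

```text
time_s: 17.85
ee_pos: [0.5461, 0.1499, 0.1378]
eef_rot: [-3.141, 0.0, 1.51]
force: [-0.0, 0.3, 0.9]
grip_width: 0.0565
grip_force: 0.0
```

>>> {"fn": "step_arm", "kwargs": {
  "plan": [
    {"dx": 0.006, "dy": -0.004, "dz": 0.2, "rx": 0, "ry": 0, "rz": 0, "claw": 0.4},
    {"dx": 0, "dy": 0, "dz": 0.3, "rx": 0, "ry": 0, "rz": 0, "claw": 0.4},
    {"dx": 0, "dy": 0, "dz": 0.14, "rx": 0, "ry": 0, "rz": 0, "claw": 0.4},
    {"dx": 0, "dy": 0, "dz": 0, "rx": 0, "ry": 0, "rz": 0, "claw": 0.4},
    {"dx": 0, "dy": 0, "dz": 0, "rx": 0, "ry": 0, "rz": 0, "claw": 1},
    {"dx": 0, "dy": 0, "dz": 0, "rx": 0, "ry": 0, "rz": 0, "claw": 1},
    {"dx": 0, "dy": 0, "dz": 0, "rx": 0, "ry": 0, "rz": 0, "claw": 1},
    {"dx": 0, "dy": 0, "dz": 0, "rx": 0, "ry": 0, "rz": 0, "claw": 1},
    {"dx": 0, "dy": 0, "dz": 0, "rx": 0, "ry": 0, "rz": 0, "claw": 1},
    {"dx": 0, "dy": 0, "dz": 0, "rx": 0, "ry": 0, "rz": 0, "claw": 1}
  ]
}}

```text
time_s: 18.85
ee_pos: [0.5457, 0.1514, 0.0736]
eef_rot: [3.141, -0.0, 1.511]
force: [-1.7, -0.9, 6.4]
grip_width: 0.0282
grip_force: 20.0
```

>>> {"fn": "step_arm", "kwargs": {
  "plan": [
    {"dx": 0, "dy": 0, "dz": -0.1, "rx": 0, "ry": 0, "rz": 0, "claw": 1},
    {"dx": 0, "dy": 0, "dz": -0.3, "rx": 0, "ry": 0, "rz": 0, "claw": 1},
    {"dx": 0, "dy": 0, "dz": -0.4, "rx": 0, "ry": 0, "rz": 0, "claw": 1},
    {"dx": 0, "dy": 0, "dz": -0.4, "rx": 0, "ry": 0, "rz": 0, "claw": 1},
    {"dx": 0, "dy": 0, "dz": -0.1, "rx": 0, "ry": 0, "rz": -0.043, "claw": 1},
    {"dx": 0, "dy": 0, "dz": 0, "rx": 0, "ry": 0, "rz": 0, "claw": 1},
    {"dx": -0.2, "dy": 0, "dz": 0, "rx": 0, "ry": 0, "rz": 0, "claw": 1},
    {"dx": -0.4, "dy": -0.02, "dz": 0, "rx": 0, "ry": 0, "rz": 0, "claw": 1},
    {"dx": -0.4, "dy": -0.02, "dz": 0, "rx": 0, "ry": 0, "rz": 0, "claw": 1},
    {"dx": -0.4, "dy": -0.02, "dz": 0, "rx": 0, "ry": 0, "rz": 0, "claw": 1}
  ]
}}

```text
time_s: 19.85
ee_pos: [0.5396, 0.0099, 0.2016]
eef_rot: [-3.139, -0.0, 1.577]
force: [0.7, 0.1, -1.5]
grip_width: 0.0281
grip_force: 20.0
```

>>> {"fn": "step_arm", "kwargs": {
  "plan": [
    {"dx": -0.4, "dy": -0.02, "dz": 0, "rx": 0, "ry": 0, "rz": 0, "claw": 1},
    {"dx": -0.4, "dy": -0.02, "dz": 0, "rx": 0, "ry": 0, "rz": 0, "claw": 1},
    {"dx": -0.4, "dy": 0, "dz": 0, "rx": 0, "ry": 0, "rz": 0, "claw": 1},
    {"dx": -0.27, "dy": 0, "dz": 0, "rx": 0, "ry": 0, "rz": 0, "claw": 1},
    {"dx": 0, "dy": 0, "dz": 0, "rx": 0, "ry": 0, "rz": 0, "claw": 1},
    {"dx": 0, "dy": 0, "dz": 0, "rx": 0, "ry": 0, "rz": 0, "claw": 1},
    {"dx": 0, "dy": 0, "dz": 0, "rx": 0, "ry": 0, "rz": 0, "claw": 1}
  ]
}}

```text
time_s: 20.55
ee_pos: [0.5374, -0.1348, 0.2023]
eef_rot: [-3.141, -0.0, 1.579]
force: [-0.2, -0.9, -0.2]
grip_width: 0.0278
grip_force: 20.0
```

>>> {"fn": "step_arm", "kwargs": {
  "plan": [
    {"dx": 0, "dy": 0.008, "dz": 0.2, "rx": 0, "ry": 0, "rz": 0, "claw": 1},
    {"dx": 0, "dy": 0, "dz": 0.4, "rx": 0, "ry": 0, "rz": 0, "claw": 1},
    {"dx": 0, "dy": 0, "dz": 0.3, "rx": 0, "ry": 0, "rz": 0, "claw": 1},
    {"dx": 0, "dy": 0, "dz": 0.2, "rx": 0, "ry": 0, "rz": 0, "claw": 1},
    {"dx": 0, "dy": 0, "dz": 0.1, "rx": 0, "ry": 0, "rz": 0, "claw": 1},
    {"dx": 0, "dy": 0, "dz": 0.05, "rx": 0, "ry": 0, "rz": 0, "claw": 1},
    {"dx": 0, "dy": 0, "dz": 0.03, "rx": 0, "ry": 0, "rz": 0, "claw": 1},
    {"dx": 0, "dy": 0, "dz": 0.02, "rx": 0, "ry": 0, "rz": 0, "claw": 1},
    {"dx": 0, "dy": 0, "dz": 0, "rx": 0, "ry": 0, "rz": 0, "claw": 1},
    {"dx": 0, "dy": 0, "dz": 0, "rx": 0, "ry": 0, "rz": 0, "claw": 1}
  ]
}}

```text
time_s: 21.55
ee_pos: [0.5387, -0.1359, 0.0734]
eef_rot: [3.141, 0.0, 1.579]
force: [-0.8, 0.3, -1.2]
grip_width: 0.0276
grip_force: 20.0
```

>>> {"fn": "step_arm", "kwargs": {
  "plan": [
    {"dx": 0, "dy": 0, "dz": 0.02, "rx": 0, "ry": 0, "rz": 0, "claw": 1},
    {"dx": 0, "dy": 0, "dz": 0.015, "rx": 0, "ry": 0, "rz": 0, "claw": 1},
    {"dx": 0, "dy": 0, "dz": 0.005, "rx": 0, "ry": 0, "rz": 0, "claw": 1},
    {"dx": 0, "dy": 0, "dz": 0, "rx": 0, "ry": 0, "rz": 0, "claw": 1},
    {"dx": 0, "dy": 0, "dz": 0, "rx": 0, "ry": 0, "rz": 0, "claw": 1}
  ]
}}

```text
time_s: 22.05
ee_pos: [0.5384, -0.1358, 0.0688]
eef_rot: [-3.142, 0.0, 1.579]
force: [-0.4, -0.6, -2.1]
grip_width: 0.0276
grip_force: 20.0
```

>>> {"fn": "step_arm", "kwargs": {
  "plan": [
    {"dx": 0, "dy": 0, "dz": 0.005, "rx": 0, "ry": 0, "rz": 0, "claw": 1},
    {"dx": 0, "dy": 0, "dz": 0.005, "rx": 0, "ry": 0, "rz": 0, "claw": 1},
    {"dx": 0, "dy": 0, "dz": 0.005, "rx": 0, "ry": 0, "rz": 0, "claw": 1},
    {"dx": 0, "dy": 0, "dz": 0, "rx": 0, "ry": 0, "rz": 0, "claw": 1},
    {"dx": 0, "dy": 0, "dz": 0, "rx": 0, "ry": 0, "rz": 0, "claw": 1}
  ]
}}

```text
time_s: 22.55
ee_pos: [0.5384, -0.1358, 0.0675]
eef_rot: [3.142, 0.0, 1.579]
force: [-2.6, 0.1, 3.5]
grip_width: 0.0278
grip_force: 20.0
```

Contact. Release and go back for red.

>>> {"fn": "step_arm", "kwargs": {
  "plan": [
    {"dx": 0, "dy": 0, "dz": 0, "rx": 0, "ry": 0, "rz": 0, "claw": 0.4},
    {"dx": 0, "dy": 0, "dz": 0, "rx": 0, "ry": 0, "rz": 0, "claw": 0.4},
    {"dx": 0, "dy": 0, "dz": 0, "rx": 0, "ry": 0, "rz": 0, "claw": 0.4},
    {"dx": 0, "dy": 0, "dz": 0, "rx": 0, "ry": 0, "rz": 0, "claw": 0.4},
    {"dx": 0, "dy": 0, "dz": -0.1, "rx": 0, "ry": 0, "rz": 0, "claw": 0.4},
    {"dx": 0, "dy": 0, "dz": -0.3, "rx": 0, "ry": 0, "rz": 0, "claw": 0.4},
    {"dx": 0, "dy": 0, "dz": -0.4, "rx": 0, "ry": 0, "rz": 0, "claw": 0.4},
    {"dx": 0, "dy": 0, "dz": -0.4, "rx": 0, "ry": 0, "rz": 0, "claw": 0.4},
    {"dx": 0.2, "dy": 0, "dz": -0.2, "rx": 0, "ry": 0, "rz": 0, "claw": 0.4},
    {"dx": 0.4, "dy": 0, "dz": 0, "rx": 0, "ry": 0, "rz": 0, "claw": 0.4}
  ]
}}

```text
time_s: 23.55
ee_pos: [0.5389, -0.0768, 0.2114]
eef_rot: [3.136, 0.002, 1.576]
force: [2.5, 0.3, 0.2]
grip_width: 0.0564
grip_force: 0.0
```

>>> {"fn": "step_arm", "kwargs": {
  "plan": [
    {"dx": 0.4, "dy": 0, "dz": 0, "rx": 0, "ry": 0, "rz": 0, "claw": 0.4},
    {"dx": 0.4, "dy": 0, "dz": 0, "rx": 0, "ry": 0, "rz": 0, "claw": 0.4},
    {"dx": 0.3, "dy": 0, "dz": 0, "rx": 0, "ry": 0, "rz": 0, "claw": 0.4},
    {"dx": 0.2, "dy": 0, "dz": 0, "rx": 0, "ry": 0, "rz": 0, "claw": 0.4},
    {"dx": 0, "dy": 0, "dz": 0, "rx": 0, "ry": 0, "rz": 0, "claw": 0.4},
    {"dx": 0, "dy": 0, "dz": 0, "rx": 0, "ry": 0, "rz": 0, "claw": 0.4}
  ]
}}

```text
time_s: 24.15
ee_pos: [0.5369, 0.054, 0.2078]
eef_rot: [3.141, 0.0, 1.579]
force: [0.4, -0.5, 0.4]
grip_width: 0.0562
grip_force: 0.0
```

```bash
python3 -c "
from h import *; caps(); o,p,W=wrist('w3')
cv2.imwrite('pics/w3.png',cv2.resize(p['img'][60:400,130:470,::-1],(600,600)))"
```

```text
[0.5369 0.054  0.2078] [3.1411e+00 2.0000e-04 1.5794e+00]
red 2280 0.0814 (array([530.3,  90.7]), array([40.1, 28. ]), 83.1)
blue 1475 0.0754 (array([ 538.5, -135.4]), array([27.5, 40.6]), 0.3)
orange 1436 0.0695 (array([432.3, -17.3]), array([28.3, 39.5]), 88.4)
```

View pics/w3.png

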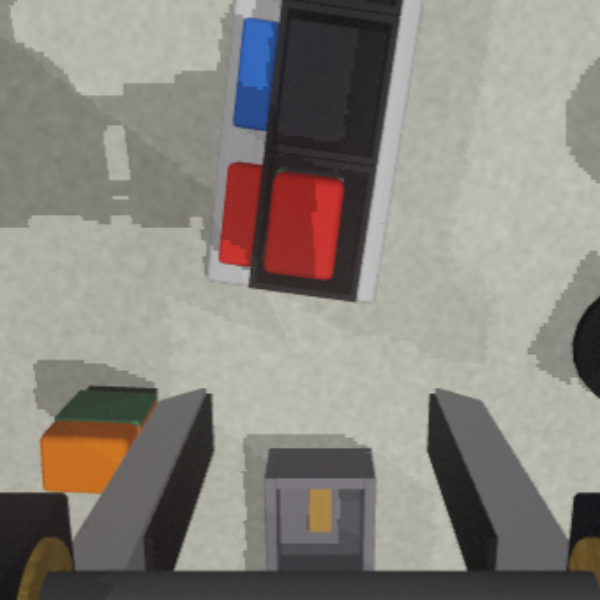

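The crop confirms it: module_red (305,225) is in the bay with the red tag, and the orange look-alike (90,450) stands alone outside. Blue's top reads 75.4 mm, so it is seated. Going for red.

>>> {"fn": "step_arm", "kwargs": {
  "plan": [
    {"dx": 0.2, "dy": -0.031, "dz": 0, "rx": 0, "ry": 0, "rz": 0, "claw": 0.4},
    {"dx": 0.166, "dy": -0.031, "dz": 0, "rx": 0, "ry": 0, "rz": 0, "claw": 0.4},
    {"dx": 0, "dy": 0, "dz": 0, "rx": 0, "ry": 0, "rz": 0.082, "claw": 0.4},
    {"dx": 0, "dy": 0, "dz": 0.3, "rx": 0, "ry": 0, "rz": 0, "claw": 0.4},
    {"dx": 0, "dy": 0, "dz": 0.4, "rx": 0, "ry": 0, "rz": 0, "claw": 0.4},
    {"dx": 0, "dy": 0, "dz": 0, "rx": 0, "ry": 0, "rz": 0, "claw": 0.4},
    {"dx": 0, "dy": 0, "dz": 0, "rx": 0, "ry": 0, "rz": 0, "claw": 0.4}
  ]
}}

```text
time_s: 24.95
ee_pos: [0.5307, 0.0901, 0.1382]
eef_rot: [-3.141, 0.0, 1.449]
force: [0.4, 0.0, 1.2]
grip_width: 0.0564
grip_force: 0.0
```

>>> {"fn": "step_arm", "kwargs": {
  "plan": [
    {"dx": 0.006, "dy": -0.004, "dz": 0.2, "rx": 0, "ry": 0, "rz": 0, "claw": 0.4},
    {"dx": 0, "dy": 0, "dz": 0.3, "rx": 0, "ry": 0, "rz": 0, "claw": 0.4},
    {"dx": 0, "dy": 0, "dz": 0.145, "rx": 0, "ry": 0, "rz": 0, "claw": 0.4},
    {"dx": 0, "dy": 0, "dz": 0, "rx": 0, "ry": 0, "rz": 0, "claw": 0.4},
    {"dx": 0, "dy": 0, "dz": 0, "rx": 0, "ry": 0, "rz": 0, "claw": 1},
    {"dx": 0, "dy": 0, "dz": 0, "rx": 0, "ry": 0, "rz": 0, "claw": 1},
    {"dx": 0, "dy": 0, "dz": 0, "rx": 0, "ry": 0, "rz": 0, "claw": 1},
    {"dx": 0, "dy": 0, "dz": 0, "rx": 0, "ry": 0, "rz": 0, "claw": 1},
    {"dx": 0, "dy": 0, "dz": 0, "rx": 0, "ry": 0, "rz": 0, "claw": 1},
    {"dx": 0, "dy": 0, "dz": 0, "rx": 0, "ry": 0, "rz": 0, "claw": 1}
  ]
}}

```text
time_s: 25.95
ee_pos: [0.5304, 0.0914, 0.0735]
eef_rot: [3.141, -0.0, 1.45]
force: [-1.7, -0.7, 6.5]
grip_width: 0.0275
grip_force: 20.0
```

>>> {"fn": "step_arm", "kwargs": {
  "plan": [
    {"dx": 0, "dy": 0, "dz": -0.1, "rx": 0, "ry": 0, "rz": 0, "claw": 1},
    {"dx": 0, "dy": 0, "dz": -0.3, "rx": 0, "ry": 0, "rz": 0, "claw": 1},
    {"dx": 0, "dy": 0, "dz": -0.4, "rx": 0, "ry": 0, "rz": 0, "claw": 1},
    {"dx": 0, "dy": 0, "dz": -0.4, "rx": 0, "ry": 0, "rz": 0, "claw": 1},
    {"dx": 0, "dy": 0, "dz": -0.1, "rx": 0, "ry": 0, "rz": -0.082, "claw": 1},
    {"dx": 0, "dy": 0, "dz": 0, "rx": 0, "ry": 0, "rz": 0, "claw": 1},
    {"dx": -0.2, "dy": 0.02, "dz": 0, "rx": 0, "ry": 0, "rz": 0, "claw": 1},
    {"dx": -0.4, "dy": 0.02, "dz": 0, "rx": 0, "ry": 0, "rz": 0, "claw": 1},
    {"dx": -0.4, "dy": 0.02, "dz": 0, "rx": 0, "ry": 0, "rz": 0, "claw": 1},
    {"dx": -0.4, "dy": 0, "dz": 0, "rx": 0, "ry": 0, "rz": 0, "claw": 1}
  ]
}}

```text
time_s: 26.95
ee_pos: [0.5366, -0.0498, 0.2016]
eef_rot: [-3.139, -0.0, 1.575]
force: [0.1, -1.2, -2.0]
grip_width: 0.0279
grip_force: 20.0
```

>>> {"fn": "step_arm", "kwargs": {
  "plan": [
    {"dx": -0.24, "dy": 0, "dz": 0, "rx": 0, "ry": 0, "rz": 0, "claw": 1},
    {"dx": 0, "dy": 0, "dz": 0, "rx": 0, "ry": 0, "rz": 0, "claw": 1},
    {"dx": 0, "dy": 0, "dz": 0, "rx": 0, "ry": 0, "rz": 0, "claw": 1},
    {"dx": 0, "dy": 0, "dz": 0, "rx": 0, "ry": 0, "rz": 0, "claw": 1}
  ]
}}

```text
time_s: 27.35
ee_pos: [0.5372, -0.0717, 0.2023]
eef_rot: [-3.141, -0.0, 1.578]
force: [0.8, -0.4, -2.2]
grip_width: 0.0278
grip_force: 20.0
```

>>> {"fn": "step_arm", "kwargs": {
  "plan": [
    {"dx": -0.015, "dy": 0.005, "dz": 0.2, "rx": 0, "ry": 0, "rz": 0, "claw": 1},
    {"dx": 0, "dy": 0, "dz": 0.4, "rx": 0, "ry": 0, "rz": 0, "claw": 1},
    {"dx": 0, "dy": 0, "dz": 0.3, "rx": 0, "ry": 0, "rz": 0, "claw": 1},
    {"dx": 0, "dy": 0, "dz": 0.2, "rx": 0, "ry": 0, "rz": 0, "claw": 1},
    {"dx": 0, "dy": 0, "dz": 0.1, "rx": 0, "ry": 0, "rz": 0, "claw": 1},
    {"dx": 0, "dy": 0, "dz": 0.05, "rx": 0, "ry": 0, "rz": 0, "claw": 1},
    {"dx": 0, "dy": 0, "dz": 0.03, "rx": 0, "ry": 0, "rz": 0, "claw": 1},
    {"dx": 0, "dy": 0, "dz": 0.02, "rx": 0, "ry": 0, "rz": 0, "claw": 1},
    {"dx": 0, "dy": 0, "dz": 0, "rx": 0, "ry": 0, "rz": 0, "claw": 1},
    {"dx": 0, "dy": 0, "dz": 0, "rx": 0, "ry": 0, "rz": 0, "claw": 1}
  ]
}}

```text
time_s: 28.35
ee_pos: [0.5382, -0.0741, 0.0734]
eef_rot: [3.141, 0.0, 1.579]
force: [-0.2, 0.2, -1.2]
grip_width: 0.0279
grip_force: 20.0
```

>>> {"fn": "step_arm", "kwargs": {
  "plan": [
    {"dx": 0, "dy": 0, "dz": 0.02, "rx": 0, "ry": 0, "rz": 0, "claw": 1},
    {"dx": 0, "dy": 0, "dz": 0.02, "rx": 0, "ry": 0, "rz": 0, "claw": 1},
    {"dx": 0, "dy": 0, "dz": 0.01, "rx": 0, "ry": 0, "rz": 0, "claw": 1},
    {"dx": 0, "dy": 0, "dz": 0.005, "rx": 0, "ry": 0, "rz": 0, "claw": 1},
    {"dx": 0, "dy": 0, "dz": 0, "rx": 0, "ry": 0, "rz": 0, "claw": 1},
    {"dx": 0, "dy": 0, "dz": 0, "rx": 0, "ry": 0, "rz": 0, "claw": 1}
  ]
}}

```text
time_s: 28.95
ee_pos: [0.5379, -0.074, 0.0675]
eef_rot: [-3.142, 0.0, 1.579]
force: [-2.8, 0.7, 3.8]
grip_width: 0.0276
grip_force: 20.0
```

Contact. Release, lift clear and check.

>>> {"fn": "step_arm", "kwargs": {
  "plan": [
    {"dx": 0, "dy": 0, "dz": 0, "rx": 0, "ry": 0, "rz": 0, "claw": 0.4},
    {"dx": 0, "dy": 0, "dz": 0, "rx": 0, "ry": 0, "rz": 0, "claw": 0.4},
    {"dx": 0, "dy": 0, "dz": 0, "rx": 0, "ry": 0, "rz": 0, "claw": 0.4},
    {"dx": 0, "dy": 0, "dz": 0, "rx": 0, "ry": 0, "rz": 0, "claw": 0.4},
    {"dx": 0, "dy": 0, "dz": -0.1, "rx": 0, "ry": 0, "rz": 0, "claw": 0.4},
    {"dx": 0, "dy": 0, "dz": -0.3, "rx": 0, "ry": 0, "rz": 0, "claw": 0.4},
    {"dx": 0, "dy": 0, "dz": -0.4, "rx": 0, "ry": 0, "rz": 0, "claw": 0.4},
    {"dx": 0, "dy": 0, "dz": -0.4, "rx": 0, "ry": 0, "rz": 0, "claw": 0.4},
    {"dx": 0, "dy": 0, "dz": -0.3, "rx": 0, "ry": 0, "rz": 0, "claw": 0.4},
    {"dx": 0, "dy": 0, "dz": 0, "rx": 0, "ry": 0, "rz": 0, "claw": 0.4}
  ]
}}

```text
time_s: 29.95
ee_pos: [0.5393, -0.0743, 0.2225]
eef_rot: [3.134, 0.002, 1.579]
force: [0.6, 0.2, 0.2]
grip_width: 0.0567
grip_force: 0.0
```

Run:
```python
from h import *
from station import viewer
for n in("scene","side"):
    p=viewer.camera(n); cv2.imwrite(f"pics/{n}9.png",p["img"][...,::-1]); W=cloud(p); Z=W[...,2]
    for k,m in masks(p["img"]).items():
        for s in comps(m&(Z>.069)&(Z<.09)&(W[...,0]>.5)&(W[...,0]<.58)&(abs(W[...,1])<.35),100): print(n,k,np.median(Z[s]).round(4),rect(W[s]))
```

```text
scene red 0.0742 (array([541.2, -74.3]), array([38.5, 27.4]), 87.7)
scene yellow 0.0743 (array([ 544. , -258.6]), array([26.4, 38.4]), 0.5)
scene blue 0.0742 (array([ 542.2, -135.9]), array([25.2, 38. ]), 1.7)
scene white 0.0743 (array([ 540., -200.]), array([39.9, 30.7]), 89.8)
side red 0.0752 (array([536.2, -73.8]), array([41.5, 27.8]), 88.1)
side yellow 0.0751 (array([ 538.5, -258.2]), array([39.5, 26.5]), 89.9)
side blue 0.075 (array([ 536.4, -135.6]), array([26.8, 38.7]), 1.2)
side white 0.0751 (array([ 536.6, -199.1]), array([28.2, 43.1]), 0.7)
```

View pics/side9.png

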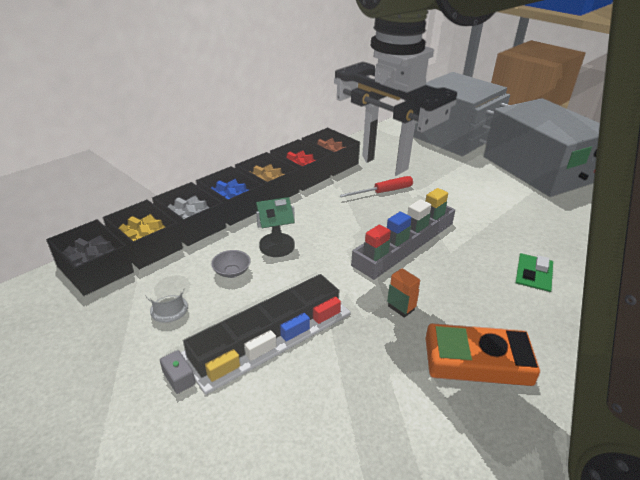

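The rack now holds red (377,237), blue (400,222), white (420,210) and yellow (437,197) from its left to its right end. All tops are level at about 75 mm, and the stand and the look-alike haven't moved.

```bash
python3 -c "
from station import hand_in; print(hand_in())"
```

```text
the job is handed in; nothing more can be done
None
```

All four modules are in the rack in reverse order (yellow in the right-end pocket, then white, blue and red at the left end), upright, on the pocket floors and released, with the stand untouched; the job was handed in at about 30 s of robot time.

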